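# Unplug the blow-off nozzle from the baker's bench air outlet

## Task

Take the blow-off nozzle off the bench's air outlet: push the outlet's sprung sleeve down without ramming it, so that the coupling lets the nozzle go, then draw the nozzle straight up and out so that the sleeve snaps back up. Stand the nozzle gently, tail down and fully home, in the hole of the wooden rest block, let go of it, and leave the bowl, the bread stamp and the scale where they are.

Things in the scene. Friction and masses are not known exactly. Their poses are not given: they have to be found in the camera images.
- coupling: The bench air outlet, fixed: an upright steel pipe stub 33 mm thick (38 mm at a collar) in a rubber boot 84 mm across, topped by a brass quick coupling 28 mm thick with an upright bore 20 mm wide; the sprung sleeve is around it. Its height differs by up to 12 mm either way. Origin on the axis, 100 mm below the mouth of the bore; z up.
- coupling_mouth (a point): The middle of the coupling's mouth, the open top end of the bore; fixed. z up. A spring in the coupling lifts the nozzle 13 mm once the sleeve is down far enough. The sleeve may then be let go: it comes up only part way, to about 5 mm, as the lock rubs on the nozzle's tail, and snaps fully up by itself once the nozzle is out.
- sleeve_rim (a point): The sleeve's origin again, a point that moves with the sleeve: 1 mm above the mouth at rest. The spring pushes the sleeve up with 5 N at rest and 2 N more for each mm that it is pushed down. The lock lets go at about 5.5 to 6.5 mm (16 to 18 N); 9 mm (23 N) is ramming it and strains the spring. So feel for the flange and push slowly until the force is about 20 N.
- nozzle: The blow-off nozzle: loose turned metal part, 80 mm tall, about 0.12 kg. Origin: middle of its tail's lower end; z along its axis to the tip. Tail 18 mm across with chamfered end, 0 to 38 mm (lock groove at 22 to 30 mm); head, smooth, 26 mm across, 38 to 70 mm; brass cone tip to 80 mm. Locked in, its origin is 36 mm below the coupling's mouth.
- nozzle_head (a point): The middle of the nozzle's head, 54 mm from its tail's end, on its axis: 18 mm above the coupling's mouth when locked in, 31 mm when let go. Then it is drawn straight up with some 3 to 8 N, 25 mm more until out. Hauling on it while locked, or pushing it, with over 30 N does damage.
- rest: The rest, a fixed block of light wood 80 x 80 x 50 mm with one round upright hole in the middle of its top. Origin in the middle of its underside, on the bench; z up.
- rest_hole0 (a point): The middle of the mouth of the rest's hole, level with the block's top. The hole is 20 mm across with a 1 mm chamfer, and 44 mm deep: the nozzle's tail goes in whole, and the underside of its head comes to rest flat on the block's top. Not to be pressed with over 25 N.
- bowl: Bystander: a loose steel bowl, 130 mm across, 60 mm tall. Origin in the middle of its underside.
- stamp: Bystander: a loose turned dark wooden bread stamp, 64 mm across and 82 mm tall. Origin in the middle of its underside.
- scale: Bystander: a loose white kitchen scale, 200 x 160 x 30 mm. Origin in the middle of its underside.
- sleeve: The steel sleeve: a ribbed barrel 40 mm across, 26 mm tall, and screwed on top of it a thumb flange 60 mm across, 7 mm thick, with a 30 mm hole. The flange is set higher or lower each day and that is not measured: its top face is 0 to 14 mm above this origin (on the axis, 1 mm above the mouth at rest). Push it down from above on both sides of the nozzle.
There are look-alikes about, which are no part of the job. There is more than one size of the nozzle; the one meant has the size given above.

How it is judged (in metres and radians):
On the way, in this order (a step that is already met when the one before it is completed fails the run):
1. the sleeve has been pushed down and the coupling has let the nozzle go: it has risen by 8 mm or more (z of sleeve_rim in the frame of coupling_mouth below -0.003 m and z of nozzle in the frame of coupling_mouth above -0.0283 m), for 0.05 s.
2. the nozzle is out of the coupling and the sleeve has snapped fully up (z of nozzle in the frame of coupling_mouth above 0.002 m and z of sleeve_rim in the frame of coupling_mouth above -0.0005 m), for 0.1 s.
At the end, for the whole second after the job is handed in: The nozzle stands still in the rest's hole, let go, its tail at least 36 mm deep (head down on the block within 2 mm), within 4 mm of the hole's axis and upright within 0.06 rad; the outlet's sleeve is fully up, within 1.5 mm (z of sleeve_rim in the frame of coupling_mouth above -0.0005 m and horizontal distance between nozzle and rest_hole0 below 0.004 m and z of nozzle in the frame of rest_hole0 below -0.036 m and angle between nozzle's own z axis and vertical below 0.06 rad and linear speed of nozzle below 0.01 m/s); the robot touches nothing.
It fails at once if the sleeve rammed (pushed 9 mm down or more, about 23 N) (z of sleeve_rim in the frame of coupling_mouth below -0.008 m).
It fails at once if the nozzle hauled or pushed hard against the coupling (their contact forces, of which the lock's own squeeze makes up to 30 N, add up to over 50 N) (contact force between nozzle and coupling above 50 N).
It fails at once if the nozzle dropped or pressed into the rest with over 25 N (contact force between nozzle and rest above 25 N).
It fails at once if the bowl, the bread stamp or the scale moved by over 20 mm (distance of any of bowl, stamp, scale from where it was at the start of the episode above 0.02 m).
It also fails if it takes over 56 s, if anything falls off the work surface, if the arm or the gripper's body presses on something with over 40 N, if the wrist force passes 120 N, or if a joint passes its speed limit or range.

## Robot

A 6-joint arm with a two-finger parallel gripper is mounted at the origin on the work surface. World frame = base frame: x ahead of the robot, y to its left, z up, the work surface at z = 0. Lengths are in mm, angles in rad, forces in N, time in s.
With the tool pointing down it reaches from about 325 to 775 mm from the base axis. Payload 5.5 kg.
Tool frame: the origin (TCP) lies at the very end of the fingers, on their centre line; the grasp point (between the pads) lies 19 mm behind it; z points along the fingers, y is the line along which they close (so a half turn about z gives the same grasp; the last joint's range is limited). The gripper opens to 88 mm and grips with 3 to 60 N. Pads are 20 mm wide; open, the fingers measure 115 mm over their backs; the gripper's body (75 mm by 178 mm) begins 61 mm behind the grasp point.
Start: joints at [1.066, 0.091, 1.231, -0, 1.82, -0.057], TCP at [259.796, 540.853, 222.631] pointing down, gripper open.
Joint ranges: [-2.87, 2.87], [-0.86, 2.18], [0.17, 2.46], [-1.51, 4.65], [0.06, 2.69], [-2.65, 2.65]. Speed limits (rad/s): [2.57, 2.57, 3.01, 3.14, 3.14, 3.14].

## Interface

Orientations are given as [roll, pitch, yaw] about the fixed x, y, z axes, in that order (R = Rz(yaw) Ry(pitch) Rx(roll)).
In Python, from bench import sense, capture, camera_params, finish_job gives the robot as it stands.
- The arm moves only by the tool apply_moves, never from a script. Its argument "deltas" is a list of rows, each a list of 3 entries, a list of its own where there are three numbers: the opening, from 0 (shut) to 1 (fully open), then the shift along the tool's x, y, z in mm, then the turn about the tool's z in degrees. In form: [[jaw, [x, y, z], spin], ...]. A call has 1 to 20 rows; each row shifts and turns the commanded pose from where the row before left it, along the tool's axes as they then stand; what a row does not reach is not made up. A row lasts 1/12 s, in which the tool goes at most 41.7 mm and 7.16 degrees, less where a joint would pass 70% of its speed; a pose out of reach is approached as far as the arm can. A call with a gripper value outside its range is refused whole. The fingers move at their own pace and stop on an object; "squeeze" is the grip in N (left out, the last holds). Time passes only in rows, so rows that do not move let the fingers close. It gives the time, the measured TCP pose, the force, the opening and the grip force at its end, in the units of the state.
- sense(): the state, without advancing time (a new reading comes with each control period).
- capture(name): name is "scene" or "top"; returns the picture (420x560x3 uint8, red, green, blue); there is no depth.
- camera_params(name): a dict with "intrinsics" (3x3 intrinsics, pixels), "rvec" (rotation vector, rad) and "tvec" (3), from world to camera coordinates, as OpenCV has them. Camera axes: x right, y down, z forward; pixel columns grow to the right and rows downward; lengths in mm; the calibration is good to about 2 mm. A picture is of the moment at which its call begins. camera_params takes no time and is no camera call.
- finish_job(): hands the job in; it is judged then, once.
The state is a dict: "clock": time; "joint_pos": joint angles; "qvel": joint speeds; "joint_torque": joint torques, N m; "tool_pos": TCP position; "orientation": TCP orientation; "ft_force": force on the tool from outside, world axes, zero at the start; "wrist_torque": the same for the moment, N m; "opening": opening from 0.0 (shut) to 1.0 (fully open); "finger_force": force on a finger pad.
Only numpy, scipy, OpenCV 4.12 (cv2) and the standard library are available. Lean on these libraries where they do the work, as an engineer would, in place of code of your own. Each camera call takes 0.05 s, during which the arm holds its last target. There are 200 camera calls.

## Working session

There is one attempt and no reset: what is moved stays moved. The work goes in short steps, Python scripts to look and compute and a tool call to move; the robot and the scene stay as the last step left them, time stands still between calls to the robot, and variables do not carry over. Pictures are saved under pics/ and viewed, at most 10 in all, crops included, and the job is handed in when it is done.

Besides the shell and the picture viewer there is one more tool, called after ">>>" by a JSON object that holds its "api" and its "payload". apply_moves: Moves the arm, as the interface text tells. Its arguments: {"type":"object","properties":{"deltas":{"type":"array"},"squeeze":{"type":"number"}},"required":["deltas"]}

```bash
mkdir -p pics
python3 - <<'E'
from bench import *
import cv2,numpy as np
for n in("scene","top"):
    im=capture(n); cv2.imwrite(f"pics/{n}0.png",im[:,:,::-1]); p=camera_params(n)
    R=cv2.Rodrigues(np.array(p["rvec"],float))[0]; print(n,np.round(p["intrinsics"],1).tolist(),np.round(-R.T@np.array(p["tvec"]).ravel(),1),np.round(R,3).tolist())
s=sense();print(s)
E
```

```text
scene [[464.4, 0.0, 283.9], [0.0, 464.4, 210.1], [0.0, 0.0, 1.0]] [ 916.  -495.4  776.3] [[0.827, 0.562, 0.002], [0.395, -0.578, -0.714], [-0.401, 0.591, -0.7]]
top [[407.0, 0.0, 282.7], [0.0, 407.0, 213.2], [0.0, 0.0, 1.0]] [ 335.8   58.8 1158.5] [[-0.023, -1.0, 0.004], [-0.985, 0.022, -0.173], [0.173, -0.007, -0.985]]
{'clock': 0.1, 'joint_pos': array([ 1.06627585e+00,  9.17844447e-02,  1.23178896e+00,  4.83385542e-06,
        1.81981163e+00, -5.67236637e-02]), 'qvel': array([-1.26045696e-04, -1.04003856e-03, -2.87406671e-03,  2.94403213e-04,
        1.38125989e-03, -3.43585722e-05]), 'joint_torque': array([ 2.32092651e-03, -4.47856808e+01, -4.07570350e+01,  6.99849310e-02,
        2.84322398e-02, -1.37202192e-04]), 'tool_pos': array([259.66632461, 540.59128652, 221.60616859]), 'orientation': array([-3.13980341e+00, -1.06295760e-04,  2.69379693e+00]), 'ft_force': array([-0.31135297, -0.38367679,  0.06788915]), 'wrist_torque': array([-0.00856373, -0.00787556,  0.00875964]), 'finger_force': 0.0, 'opening': 1.0019489067462641}
```

View pics/scene0.png

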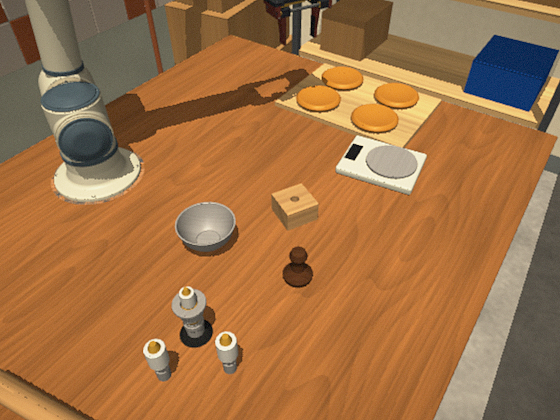

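View pics/top0.png

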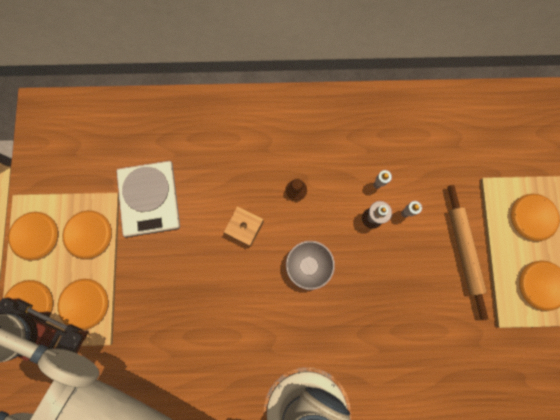

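The scene view shows the outlet with its nozzle at about (190,300), a look-alike on each side at (155,355) and (227,345), the rest at (295,203) and the stamp at (298,268). In the top view the nozzle is at (382,210), the look-alikes at (384,178) and (414,208), and the rest hole at (244,226). Next I'll triangulate these.

```bash
cat > h.py <<'E'
import cv2,numpy as np
from bench import *
def cam(n):
    p=camera_params(n);R=cv2.Rodrigues(np.array(p["rvec"],float))[0];t=np.array(p["tvec"],float).ravel()
    return np.array(p["intrinsics"],float),R,t
def ray(n,uv):
    K,R,t=cam(n);d=R.T@np.linalg.inv(K)@np.array([*uv,1.]);return -R.T@t,d/np.linalg.norm(d)
def plane(n,uv,z):
    c,d=ray(n,uv);return c+d*(z-c[2])/d[2]
def tri(us,ut):
    (a,d),(b,e)=ray("scene",us),ray("top",ut)
    s=np.linalg.lstsq(np.c_[d,-e],b-a,rcond=None)[0];p,q=a+d*s[0],b+e*s[1];return (p+q)/2,np.linalg.norm(p-q)
def proj(n,P):
    K,R,t=cam(n);x=K@(R@np.array(P,float)+t);return x[:2]/x[2]
E
python3 - <<'E'
from h import *
for n,(x0,y0,x1,y1) in dict(scene=(130,270,260,390),top=(350,160,430,230)).items():
    im=cv2.imread(f"pics/{n}0.png");c=im[y0:y1,x0:x1];hsv=cv2.cvtColor(c,cv2.COLOR_BGR2HSV)
    for nm,lo,hi in(("brass",(15,110,90),(32,255,255)),("white",(0,0,170),(180,75,255)),("grey",(0,0,85),(180,60,255)),("dark",(0,0,0),(180,255,38))):
        k,_,st,ce=cv2.connectedComponentsWithStats(cv2.inRange(hsv,lo,hi))
        print(n,nm,[(np.round(ce[i]+[x0,y0],1).tolist(),st[i].tolist()) for i in range(1,k) if st[i,4]>6])
    f=6 if n=="scene" else 8
    cv2.imwrite(f"pics/{n}c.png",cv2.resize(c,None,fx=f,fy=f if f*(y1-y0)<600 else 5,interpolation=cv2.INTER_CUBIC)[:600,:800])
E
python3 - <<'E'
import cv2,numpy as np
a=cv2.imread("pics/scene0.png")[275:385,135:250];b=cv2.imread("pics/top0.png")[165:235,355:430]
a=cv2.resize(a,None,fx=4,fy=4,interpolation=2);b=cv2.resize(b,None,fx=4.5,fy=4.5,interpolation=2)
o=np.zeros((440,800,3),np.uint8);o[:440,:460]=a;o[:b.shape[0],462:462+b.shape[1]]=b[:,:338];cv2.imwrite("pics/crop1.png",o)
E
```

```text
scene brass [([185.6, 291.2], [52, 16, 9, 10, 56]), ([195.2, 304.7], [64, 32, 3, 6, 9]), ([185.6, 308.1], [51, 36, 12, 4, 16]), ([193.0, 323.4], [60, 52, 7, 3, 8]), ([225.3, 339.8], [90, 64, 12, 12, 114]), ([153.3, 347.2], [18, 71, 12, 13, 119])]
scene white [([188.2, 303.4], [42, 16, 33, 32, 488]), ([186.0, 302.9], [53, 30, 6, 8, 24]), ([191.4, 327.1], [55, 55, 14, 4, 16]), ([225.5, 341.5], [85, 61, 22, 20, 202]), ([153.8, 349.6], [13, 69, 22, 25, 215]), ([224.8, 356.3], [91, 82, 10, 10, 64]), ([152.2, 361.4], [21, 90, 3, 5, 10])]
scene grey [([190.0, 310.5], [42, 17, 34, 51, 993]), ([227.4, 352.8], [85, 62, 23, 42, 536]), ([158.1, 360.0], [13, 69, 26, 42, 575])]
scene dark [([198.0, 334.8], [50, 50, 32, 27, 263])]
top brass [([385.0, 175.6], [33, 13, 5, 6, 25]), ([415.5, 206.8], [63, 44, 6, 6, 28]), ([383.4, 209.4], [32, 48, 4, 4, 13])]
top white [([385.0, 176.2], [29, 10, 13, 13, 85]), ([414.9, 207.1], [59, 41, 13, 13, 86]), ([380.6, 211.6], [20, 42, 21, 21, 252])]
top grey [([383.9, 177.3], [28, 11, 13, 13, 93]), ([413.7, 207.6], [58, 41, 14, 13, 95]), ([379.8, 212.3], [19, 43, 22, 20, 266])]
top dark []
```

View pics/crop1.png

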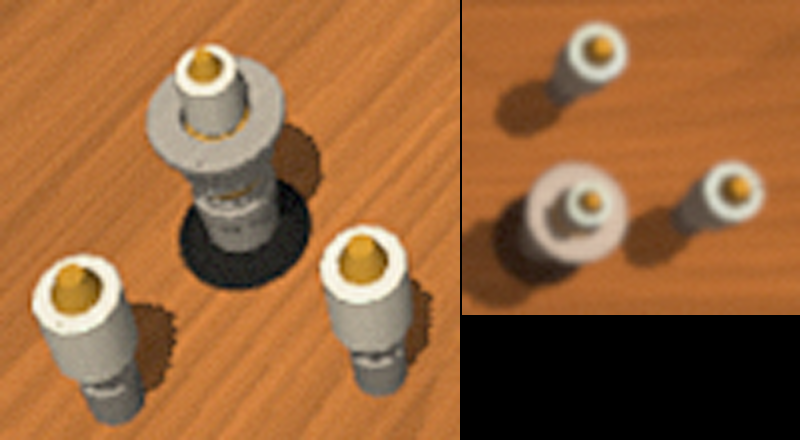

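The crop shows the outlet nozzle inside a wide flange. The flange's ellipse is centred at scene (189,303.5) and top (380.5,212). Two larger look-alikes stand loose on the bench.

Run:
```python
from h import *
print("tip",tri((185.6,291.2),(383.4,209.4)))
print("flange",tri((189,303.5),(380.6,212)))
print("lookA tip",tri((225.3,339.8),(415.5,206.8)),tri((225.3,339.8),(385,175.6)))
print("lookB tip",tri((153.3,347.2),(385,175.6)),tri((153.3,347.2),(415.5,206.8)))
# rest: top-face mask
for n,(x0,y0,x1,y1) in dict(scene=(262,175,330,235),top=(215,198,272,255)).items():
    im=cv2.imread(f"pics/{n}0.png")[y0:y1,x0:x1];hsv=cv2.cvtColor(im,cv2.COLOR_BGR2HSV)
    m=cv2.inRange(hsv,(12,40,150),(30,165,255));c=max(cv2.findContours(m,0,2)[0],key=cv2.contourArea)
    r=cv2.minAreaRect(c);print(n,"top face",np.array(r[0])+[x0,y0],r[1:],cv2.contourArea(c), cv2.approxPolyDP(c,3,True).reshape(-1,2)+[x0,y0])
    g=cv2.GaussianBlur(cv2.cvtColor(im,cv2.COLOR_BGR2GRAY),(0,0),.7)
    ctr=np.array([294.5,199])if n=="scene" else np.array([244,226]);x,y=(ctr-[x0,y0]).astype(int)
    w=g[y-7:y+8,x-8:x+9].astype(float);wt=np.clip(95-w,0,None);ys,xs=np.mgrid[y-7:y+8,x-8:x+9]
    print("hole",(wt*xs).sum()/wt.sum()+x0,(wt*ys).sum()/wt.sum()+y0,w.min())
    if n=="top":
        a=im
    else: b=im
o=np.zeros((600,800,3),np.uint8);A=cv2.resize(a,None,fx=6,fy=6);B=cv2.resize(b,None,fx=6,fy=6)
o[:342,:342]=A;o[:360,350:350+408]=B;cv2.imwrite("pics/rest.png",o)
```

```text
tip (array([ 520.49238403, -206.7623844 ,  133.23068506]), np.float64(1.6237182961341872))
flange (array([ 520.65521696, -207.34770243,   97.80659229]), np.float64(3.546611020543361))
lookA tip (array([ 574.01412953, -262.09436334,  102.11262343]), np.float64(115.94818643349164)) (array([ 618.6211469 , -226.04923574,   99.51058862]), np.float64(1.227576152429788))
lookB tip (array([ 581.3360545 , -264.97904409,  128.57647358]), np.float64(109.04982513117373)) (array([ 531.66093909, -301.17402652,   99.38091155]), np.float64(1.613832952659998))
scene top face [294.45475006 200.37330246] ((29.799402236938477, 42.58018493652344), 70.34617614746094) 922.5 [[301 183]
 [271 194]
 [288 217]
 [318 207]]
hole nan nan 105.0
top top face [243.18221474 225.25379944] ((29.52832794189453, 30.273523330688477), 27.7585391998291) 829.5 [[237 207]
 [224 232]
 [250 244]
 [262 219]]
hole 242.65217391304347 224.1159420289855 82.0<stdin>:14: RuntimeWarning: invalid value encountered in scalar divide
```

View pics/rest.png

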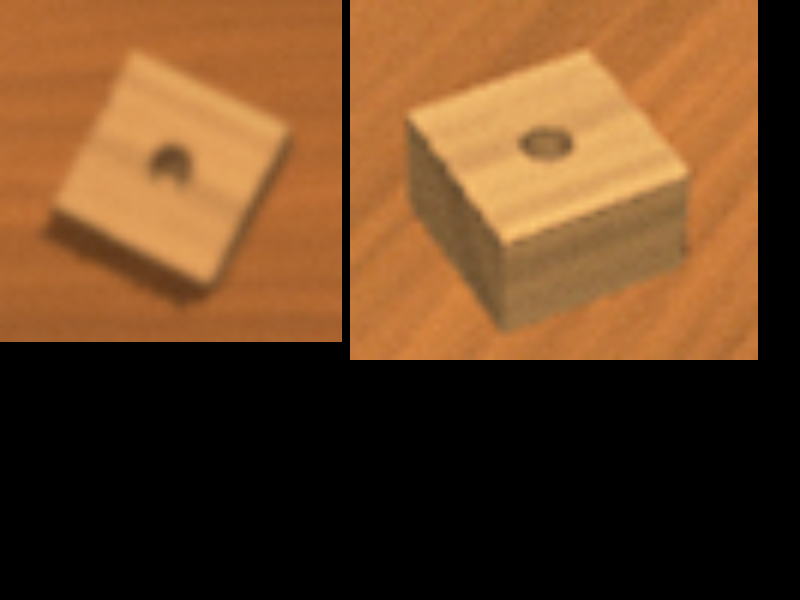

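>>> {"api": "apply_moves", "payload": {"deltas": [[0.6,[0,0,0],7.15],[0.45,[0,0,0],7.15],[0.45,[0,0,0],7.15],[0.45,[0,0,0],7.15],[0.45,[0,0,0],7.15],[0.45,[0,0,0],7.15],[0.45,[0,0,0],7.15],[0.45,[0,0,0],7.15],[0.45,[0,0,0],7.15],[0.45,[0,0,0],0]]}}

```text
clock: 0.93
tool_pos: [259.7, 540.7, 222.0]
orientation: [-3.141, 0.001, 1.566]
ft_force: [-0.9, -0.6, -0.4]
opening: 0.453
finger_force: 0.0
```

Run:
```python
from h import *
print(plane("scene",(294.1,198.6),50),plane("top",(243.2,225.1),50))
print("face ctr",plane("scene",(294.4,200.0),50),plane("top",(243.2,225.3),50))
print("tip at 133",plane("scene",(185.6,291.2),133),plane("top",(383.4,209.4),133))
for h in(94,98,102):print("fl",h,plane("scene",(189,303.5),h),plane("top",(380.6,212),h))
print(sense()["tool_pos"],sense()["orientation"])
```

```text
[498.49797739 162.11569913  50.        ] [499.57301347 159.69575211  50.        ]
face ctr [501.6390659  158.58526401  50.        ] [499.01742892 159.69905092  50.        ]
tip at 133 [ 520.92694352 -206.08181169  133.        ] [ 520.00506604 -207.44150994  133.        ]
fl 94 [ 519.70105592 -204.46377226   94.        ] [ 520.15325479 -209.65425214   94.        ]
fl 98 [ 522.02428084 -206.16938506   98.        ] [ 519.4604386 -208.645621    98.       ]
fl 102 [ 524.34750576 -207.87499786  102.        ] [ 518.76762242 -207.63698986  102.        ]
[259.7228387  540.68856357 221.96144526] [-3.14110655e+00  1.04232081e-03  1.56616157e+00]
```

>>> {"api": "apply_moves", "payload": {"deltas": [[0.45,[-37.4,13,0],0],[0.45,[-37.4,13,0],0],[0.45,[-37.4,13,0],0],[0.45,[-37.4,13,0],0],[0.45,[-37.4,13,0],0],[0.45,[-37.4,13,0],0],[0.45,[-37.4,13,0],0],[0.45,[-37.4,13,0],0],[0.45,[-37.4,13,0],0],[0.45,[-37.4,13,0],0],[0.45,[-37.4,13,0],0],[0.45,[-37.4,13,0],0],[0.45,[-37.4,13,0],0],[0.45,[-37.4,13,0],0],[0.45,[-37.4,13,0],0],[0.45,[-37.4,13,0],0],[0.45,[-37.4,13,0],0],[0.45,[-37.4,13,0],0],[0.45,[-37.4,13,0],0],[0.45,[-37.4,13,0],0]]}}

```text
clock: 2.6
tool_pos: [519.8, -209.2, 222.3]
orientation: [-3.141, -0.0, 1.575]
ft_force: [0.8, 0.9, 0.2]
opening: 0.451
finger_force: 0.0
```

>>> {"api": "apply_moves", "payload": {"deltas": [[0.45,[0,0,20],0],[0.45,[0,0,20],0],[0.45,[0,0,0],0],[0.45,[0,0,0],0]]}}

```text
clock: 2.93
tool_pos: [519.0, -206.9, 181.2]
orientation: [-3.138, -0.002, 1.573]
ft_force: [0.2, 0.3, 0.6]
opening: 0.452
finger_force: 0.0
```

Run:
```python
from h import *
s=sense();print(s["tool_pos"],s["orientation"],s["ft_force"],s["opening"])
o=np.zeros((560,800,3),np.uint8)
for n,x in(("scene",0),("top",400)):
    im=capture(n)[:,:,::-1].copy();cv2.imwrite(f"pics/{n}1.png",im)
    u,v=proj(n,s["tool_pos"]).astype(int);c=im[max(v-70,0):v+70,u-50:u+50];print(n,u-50,v-70,proj(n,s["tool_pos"]))
    c=cv2.resize(c,None,fx=4,fy=4,interpolation=2);o[:c.shape[0],x:x+c.shape[1]]=c
cv2.imwrite("pics/near1.png",o)
```

```text
[ 518.95959217 -206.89015475  181.21305515] [-3.13845556e+00 -1.52052924e-03  1.57312190e+00] [0.18297348 0.27701213 0.55034514] 0.4517012850032752
scene 129 203 [179.94778805 273.21417642]
top 338 136 [388.07432162 206.23490931]
```

View pics/near1.png

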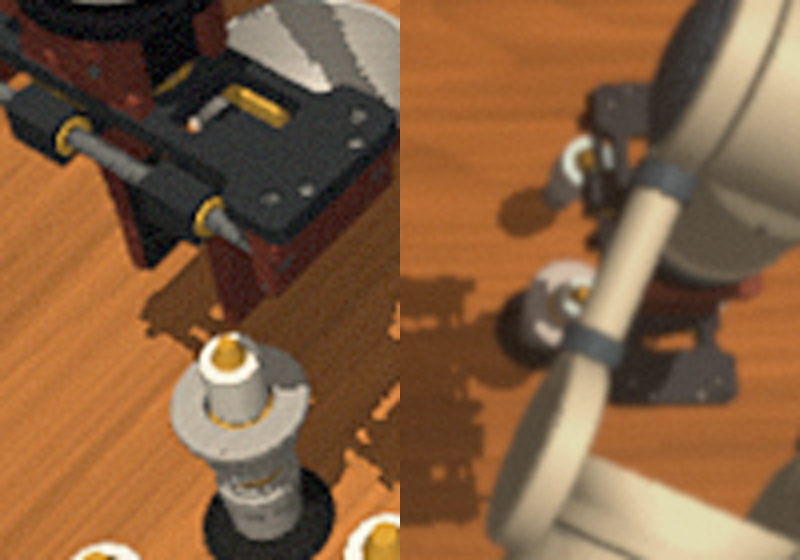

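>>> {"api": "apply_moves", "payload": {"deltas": [[0.45,[0,1.5,0],0],[0.45,[0.3,0,0],0],[0.45,[0,0,12],0],[0.45,[0,0,12],0],[0.45,[0,0,12],0],[0.45,[0,0,12],0],[0.45,[0,0,6],0],[0.45,[0,0,6],0],[0.45,[0,0,5],0],[0.45,[0,0,0],0],[0.45,[0,0,0],0]]}}

```text
clock: 3.95
tool_pos: [521.2, -206.9, 117.6]
orientation: [-3.142, -0.0, 1.571]
ft_force: [-0.2, -0.3, 0.4]
opening: 0.448
finger_force: 0.0
```

Run:
```python
from h import *
s=sense();print(s["tool_pos"],s["orientation"],s["ft_force"],s["opening"])
n="scene";im=capture(n)[:,:,::-1].copy();u,v=proj(n,s["tool_pos"]);print(u,v)
cv2.imwrite("pics/near2.png",cv2.resize(im[260:360,140:240],None,fx=6,fy=6,interpolation=2))
```

```text
[ 521.22197175 -206.89361315  117.61251899] [-3.14154133e+00 -2.37546171e-05  1.57068518e+00] [-0.18815638 -0.32419804  0.39354151] 0.44843916657485516
186.7265581612595 296.961024182788
```

View pics/near2.png

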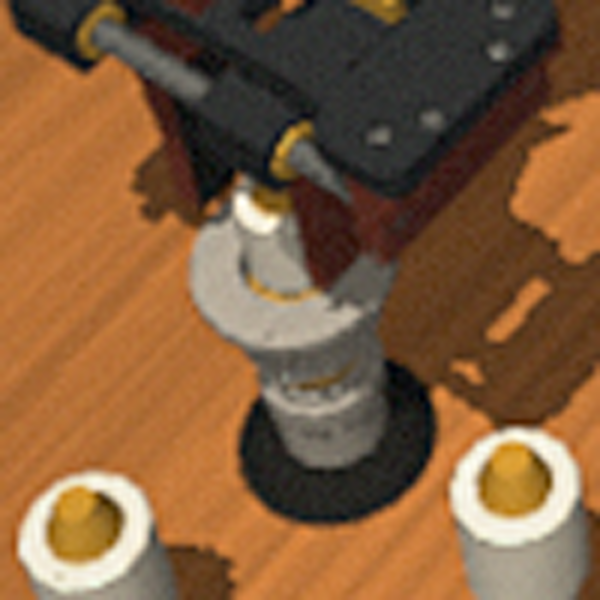

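The fingers straddle the nozzle, with the right fingertip at crop (325,285), just over the flange. I'll now feel down for contact.

>>> {"api": "apply_moves", "payload": {"deltas": [[0.45,[0,0,2],0],[0.45,[0,0,2],0],[0.45,[0,0,2],0],[0.45,[0,0,1],0],[0.45,[0,0,1],0],[0.45,[0,0,0],0]]}}

```text
clock: 4.5
tool_pos: [521.1, -206.8, 109.3]
orientation: [-3.141, -0.0, 1.571]
ft_force: [-0.5, 0.1, 0.1]
opening: 0.447
finger_force: 0.0
```

>>> {"api": "apply_moves", "payload": {"deltas": [[0.45,[0,0,1],0],[0.45,[0,0,1],0],[0.45,[0,0,1],0],[0.45,[0,0,0],0]]}}

```text
clock: 4.83
tool_pos: [521.1, -206.8, 106.4]
orientation: [-3.141, -0.0, 1.571]
ft_force: [0.6, -0.6, 0.8]
opening: 0.448
finger_force: 0.0
```

>>> {"api": "apply_moves", "payload": {"deltas": [[0.45,[0,0,1],0],[0.45,[0,0,1],0],[0.45,[0,0,0],0]]}}

```text
clock: 5.08
tool_pos: [521.1, -206.8, 104.4]
orientation: [-3.141, -0.0, 1.571]
ft_force: [-0.9, -0.4, -0.5]
opening: 0.449
finger_force: 0.0
```

>>> {"api": "apply_moves", "payload": {"deltas": [[0.45,[0,0,1],0],[0.45,[0,0,1],0],[0.45,[0,0,0],0]]}}

```text
clock: 5.33
tool_pos: [521.1, -206.8, 102.4]
orientation: [-3.141, -0.0, 1.571]
ft_force: [-1.1, 0.9, 0.3]
opening: 0.448
finger_force: 0.0
```

>>> {"api": "apply_moves", "payload": {"deltas": [[0.45,[0,0,1],0],[0.45,[0,0,1],0],[0.45,[0,0,0],0]]}}

```text
clock: 5.58
tool_pos: [521.1, -206.8, 100.4]
orientation: [-3.141, -0.0, 1.571]
ft_force: [1.1, -0.6, -0.9]
opening: 0.454
finger_force: 0.0
```

>>> {"api": "apply_moves", "payload": {"deltas": [[0.45,[0,0,1],0],[0.45,[0,0,1],0],[0.45,[0,0,0],0]]}}

```text
clock: 5.83
tool_pos: [521.3, -206.9, 99.1]
orientation: [3.141, 0.0, 1.571]
ft_force: [-0.3, -0.8, 0.8]
opening: 0.446
finger_force: 0.3
```

>>> {"api": "apply_moves", "payload": {"deltas": [[0.45,[0,0,0],0],[0.45,[0,0,0],0]]}}

```text
clock: 6.0
tool_pos: [521.3, -206.9, 99.0]
orientation: [3.141, 0.0, 1.571]
ft_force: [-1.3, 0.2, 3.1]
opening: 0.448
finger_force: 1.4
```

>>> {"api": "apply_moves", "payload": {"deltas": [[0.45,[0,0,1],0],[0.45,[0,0,0],0]]}}

```text
clock: 6.17
tool_pos: [521.3, -207.0, 98.5]
orientation: [3.141, 0.0, 1.571]
ft_force: [-2.4, 0.4, 4.7]
opening: 0.448
finger_force: 2.8
```

>>> {"api": "apply_moves", "payload": {"deltas": [[0.45,[0,0,1],0],[0.45,[0,0,1],0],[0.45,[0,0,0],0]]}}

```text
clock: 6.42
tool_pos: [521.4, -207.0, 97.1]
orientation: [3.141, 0.001, 1.571]
ft_force: [-3.1, 1.6, 8.4]
opening: 0.448
finger_force: 4.1
```

>>> {"api": "apply_moves", "payload": {"deltas": [[0.45,[0,0,1],0],[0.45,[0,0,0.5],0],[0.45,[0,0,0],0]]}}

```text
clock: 6.67
tool_pos: [521.4, -207.0, 96.2]
orientation: [3.14, 0.001, 1.571]
ft_force: [-4.4, 1.4, 10.8]
opening: 0.447
finger_force: 5.3
```

>>> {"api": "apply_moves", "payload": {"deltas": [[0.45,[0,0,1],0],[0.45,[0,0,1],0],[0.45,[0,0,0],0]]}}

```text
clock: 6.92
tool_pos: [521.4, -207.0, 94.5]
orientation: [3.14, 0.001, 1.571]
ft_force: [-4.3, 2.7, 11.7]
opening: 0.451
finger_force: 5.8
```

>>> {"api": "apply_moves", "payload": {"deltas": [[0.45,[0,0,0.7],0],[0.45,[0,0,0.7],0],[0.45,[0,0,0],0]]}}

```text
clock: 7.17
tool_pos: [521.4, -207.0, 93.8]
orientation: [3.14, 0.001, 1.571]
ft_force: [-6.3, 2.8, 15.9]
opening: 0.451
finger_force: 7.6
```

>>> {"api": "apply_moves", "payload": {"deltas": [[0.45,[0,0,0.6],0],[0.45,[0,0,0],0],[0.45,[0,0,0],0]]}}

```text
clock: 7.42
tool_pos: [521.4, -207.0, 93.5]
orientation: [3.14, 0.001, 1.571]
ft_force: [-6.5, 3.2, 16.7]
opening: 0.451
finger_force: 7.9
```

>>> {"api": "apply_moves", "payload": {"deltas": [[0.45,[0,0,0.6],0],[0.45,[0,0,0],0],[0.45,[0,0,0],0]]}}

```text
clock: 7.67
tool_pos: [521.4, -207.0, 93.1]
orientation: [3.139, 0.001, 1.571]
ft_force: [-6.2, 3.9, 16.4]
opening: 0.453
finger_force: 8.3
```

>>> {"api": "apply_moves", "payload": {"deltas": [[0.45,[0,0,0.8],0],[0.45,[0,0,0],0],[0.45,[0,0,0],0]]}}

```text
clock: 7.92
tool_pos: [521.5, -207.0, 92.6]
orientation: [3.139, 0.001, 1.571]
ft_force: [-7.8, 4.2, 18.2]
opening: 0.45
finger_force: 8.8
```

>>> {"api": "apply_moves", "payload": {"deltas": [[0.45,[0,0,0.6],0],[0.45,[0,0,0],0],[0.45,[0,0,0],0]]}}

```text
clock: 8.17
tool_pos: [521.4, -207.0, 92.2]
orientation: [3.139, 0.001, 1.571]
ft_force: [-7.8, 4.6, 18.8]
opening: 0.453
finger_force: 9.2
```

Run:
```python
from h import *
s=sense();print(s["tool_pos"],s["ft_force"],s["wrist_torque"])
for n,(x0,y0,x1,y1) in dict(scene=(150,255,230,345),top=(345,170,425,260)).items():
    im=capture(n)[:,:,::-1];c=cv2.resize(im[y0:y1,x0:x1],None,fx=5,fy=5,interpolation=2)
    o=c if n=="scene" else np.hstack([o,c])
cv2.imwrite("pics/near3.png",o)
```

```text
[ 521.44697069 -207.01007108   92.15767302] [-7.80529757  4.5856054  18.78207813] [0.5766617  1.53640627 0.02664882]
```

View pics/near3.png

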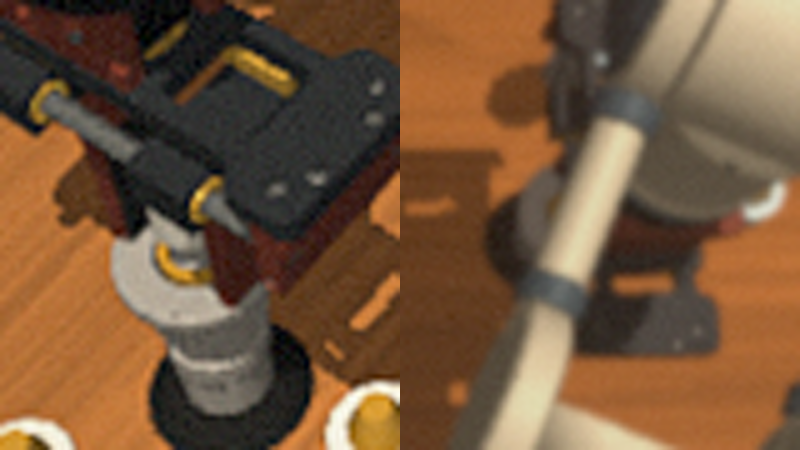

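The bore's brass ring now shows as a clear step around the narrower tail, at crop (185,262), so the nozzle has risen. I'll ease off, go up to head height and close gently.

>>> {"api": "apply_moves", "payload": {"deltas": [[0.45,[0,0,-1.5],0],[0.45,[0,0,-1.5],0],[0.45,[0,0,-2],0],[0.45,[0,0,-2],0],[0.45,[0,0,-3],0],[0.45,[0,0,-4],0],[0.45,[0,0,-4],0],[0.45,[0,0,0],0],[0.45,[0,0,0],0]]}}

```text
clock: 9.02
tool_pos: [521.4, -206.9, 106.3]
orientation: [3.141, 0.0, 1.571]
ft_force: [0.1, -0.3, 0.2]
opening: 0.45
finger_force: 0.0
```

>>> {"api": "apply_moves", "payload": {"deltas": [[0.4,[0,0,0],0],[0.37,[0,0,0],0],[0.34,[0,0,0],0],[0.32,[0,0,0],0],[0.3,[0,0,0],0],[0.28,[0,0,0],0],[0.26,[0,0,0],0],[0.25,[0,0,0],0],[0.25,[0,0,0],0],[0.25,[0,0,0],0]], "squeeze": 5}}

```text
clock: 9.85
tool_pos: [521.4, -206.8, 106.1]
orientation: [3.141, 0.0, 1.571]
ft_force: [1.8, -0.0, -2.2]
opening: 0.298
finger_force: 5.0
```

>>> {"api": "apply_moves", "payload": {"deltas": [[0.2,[0,0.3,0],0],[0.2,[0,0,0],0],[0.2,[0,0,0],0],[0.2,[0,0,0],0]], "squeeze": 25}}

```text
clock: 10.18
tool_pos: [521.5, -206.8, 106.1]
orientation: [-3.142, -0.0, 1.571]
ft_force: [1.9, 0.7, -0.7]
opening: 0.294
finger_force: 25.0
```

>>> {"api": "apply_moves", "payload": {"deltas": [[0.2,[0,0,-1],0],[0.2,[0,0,-1],0],[0.2,[0,0,-1],0],[0.2,[0,0,-1],0],[0.2,[0,0,0],0]]}}

```text
clock: 10.6
tool_pos: [521.4, -206.8, 109.4]
orientation: [-3.141, -0.001, 1.571]
ft_force: [4.7, -0.6, -9.4]
opening: 0.29
finger_force: 25.0
```

>>> {"api": "apply_moves", "payload": {"deltas": [[0.2,[0,0.5,-1],0],[0.2,[0,0.3,-1],0],[0.2,[0,0,-1],0],[0.2,[0,0,-1],0],[0.2,[0,0,0],0]]}}

```text
clock: 11.02
tool_pos: [521.6, -206.8, 114.1]
orientation: [-3.14, -0.0, 1.571]
ft_force: [-0.7, 0.0, -8.8]
opening: 0.292
finger_force: 25.0
```

>>> {"api": "apply_moves", "payload": {"deltas": [[0.2,[0,0,-1.5],0],[0.2,[0,0,-1.5],0],[0.2,[0,0,-1.5],0],[0.2,[0,0,-1.5],0],[0.2,[0,0,-1.5],0],[0.2,[0,0,-1.5],0],[0.2,[0,0,0],0]]}}

```text
clock: 11.6
tool_pos: [523.0, -207.2, 125.3]
orientation: [3.139, 0.001, 1.571]
ft_force: [-2.3, -0.2, 1.3]
opening: 0.293
finger_force: 25.0
```

>>> {"api": "apply_moves", "payload": {"deltas": [[0.2,[0,0,-1.5],0],[0.2,[0,0,-1.5],0],[0.2,[0,0,-1.5],0],[0.2,[0,0,-1.5],0],[0.2,[0,0,-1.5],0],[0.2,[0,0,-1.5],0],[0.2,[0,0,-1],0],[0.2,[0,0,0],0]]}}

```text
clock: 12.27
tool_pos: [522.5, -206.9, 133.5]
orientation: [3.141, 0.0, 1.571]
ft_force: [-0.4, 0.7, -1.1]
opening: 0.29
finger_force: 25.0
```

>>> {"api": "apply_moves", "payload": {"deltas": [[0.2,[0,0,-5],0],[0.2,[0,0,-5],0],[0.2,[0,0,-10],0],[0.2,[0,0,-20],0],[0.2,[0,0,-20],0],[0.2,[0,0,-20],0],[0.2,[0,0,0],0],[0.2,[0,0,0],0],[0.2,[0,0,0],0]]}}

```text
clock: 13.02
tool_pos: [522.2, -206.8, 212.3]
orientation: [-3.141, -0.0, 1.571]
ft_force: [-0.5, -0.1, -1.2]
opening: 0.29
finger_force: 25.0
```

Run:
```python
from h import *
s=sense();print(s["tool_pos"],s["orientation"],s["ft_force"],s["wrist_torque"])
im=capture("scene")[:,:,::-1];cv2.imwrite("pics/scene4.png",im);print(proj("scene",s["tool_pos"]),proj("scene",s["tool_pos"]+[0,0,19]))
cv2.imwrite("pics/near4.png",cv2.resize(im[210:350,110:250],None,fx=4.2,fy=4.2,interpolation=2))
```

```text
[ 522.16364841 -206.84953548  212.29894793] [-3.14085774e+00 -3.01318083e-04  1.57066975e+00] [-0.54369897 -0.13882091 -1.19183063] [-0.07874406  0.05266512 -0.00134759]
[178.38720225 261.76457915] [176.43034773 253.85604175]
```

View pics/near4.png

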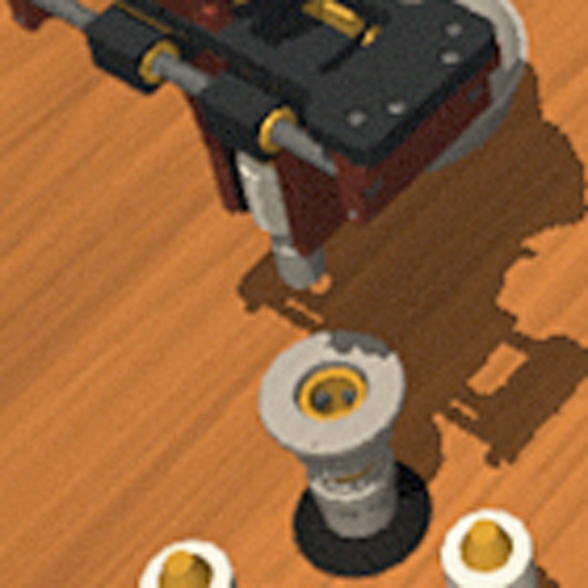

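The nozzle is out, the bore is empty and the sleeve is up. The nozzle seems a little tilted in the pads: the head is at crop (262,195) and the tail end at (308,275). I'll measure that.

Run:
```python
from h import *
im=cv2.imread("pics/scene4.png");hsv=cv2.cvtColor(im,cv2.COLOR_BGR2HSV)
m=cv2.inRange(hsv,(0,0,75),(180,75,255));sub=m[244:284,160:196]
for i,r in enumerate(sub): print(244+i,"".join("#" if v else "." for v in r))
t=sense()["tool_pos"]
print("axis upright, at dz from TCP:",[(dz,np.round(proj("scene",t+[0,0,dz]),1)) for dz in(40,19,0,-15,-36)])
print("per mm y",proj("scene",t+[0,10,-25])-proj("scene",t+[0,0,-25]),"x",proj("scene",t+[10,0,-25])-proj("scene",t+[0,0,-25]))
cv2.imwrite("pics/near4z.png",cv2.resize(im[240:290,150:205],None,fx=12,fy=12,interpolation=2))
```

```text
244 .................#########..........
245 ...................########.........
246 ......###...........#######.........
247 ......####............#####.........
248 ......#####.............#####.......
249 .......######............#####......
250 .......########............###......
251 .......#########.............#......
252 .......#########....................
253 ........########....................
254 ........#########...................
255 ........#########...................
256 ........#########...................
257 .........########...................
258 .........#########..................
259 .........#########..................
260 ..........########...............##.
261 ..........########...............##.
262 ...........########.................
263 ............#######.................
264 .............######.................
265 ...............####.................
266 ...............#####................
267 ...............#####................
268 ...............#####................
269 ...............#####................
270 ...............######....#..........
271 ................##########..........
272 ................##########..........
273 ................##########..........
274 ................###########.........
275 .................########...........
276 ..................########..........
277 ...................#####............
278 ....................###.............
279 ....................................
280 ....................................
281 ....................................
282 ....................................
283 ....................................
axis upright, at dz from TCP: [(40, array([174.2, 244.9])), (19, array([176.5, 254. ])), (0, array([178.4, 261.9])), (-15, array([179.9, 268. ])), (-36, array([181.9, 276.1]))]
per mm y [ 4.31032132 -4.08271354] x [4.64877623 2.8217166 ]
```

View pics/near4z.png

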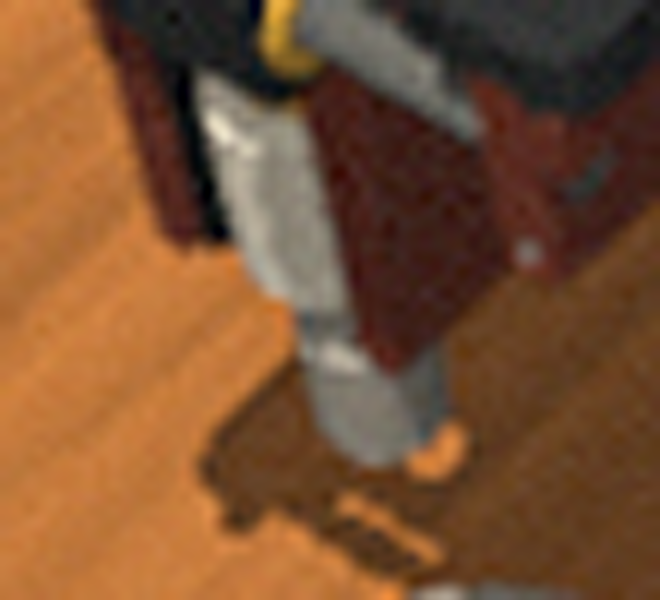

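Zoomed in, the nozzle is upright. Its edges slope 0.23–0.28, against about 0.25 expected, and the tail end is about 36 mm below the TCP, on the tool axis. I'll go over to the rest.

>>> {"api": "apply_moves", "payload": {"deltas": [[0.2,[15,-1,0],0],[0.2,[30,-2,0],0],[0.2,[36,-2,0],0],[0.2,[36,-2,0],0],[0.2,[36,-2,0],0],[0.2,[36,-2,0],0],[0.2,[36,-2,0],0],[0.2,[36,-2,0],0],[0.2,[36,-2,0],0],[0.2,[36,-2,0],0],[0.2,[22,-1.4,0],0],[0.2,[12,-1,0],0],[0.2,[0,0,0],0],[0.2,[0,0,0],0],[0.2,[0,0,0],0]]}}

```text
clock: 14.32
tool_pos: [500.9, 159.0, 212.7]
orientation: [-3.141, 0.001, 1.57]
ft_force: [0.8, -0.5, -1.0]
opening: 0.29
finger_force: 25.0
```

>>> {"api": "apply_moves", "payload": {"deltas": [[0.2,[1.5,0,10],0],[0.2,[0,0,20],0],[0.2,[0,0,20],0],[0.2,[0,0,20],0],[0.2,[0,0,20],0],[0.2,[0,0,12],0],[0.2,[0,0,6],0],[0.2,[0,0,5],0],[0.2,[0,0,0],0],[0.2,[0,0,0],0],[0.2,[0,0,0],0]]}}

```text
clock: 15.23
tool_pos: [501.6, 161.7, 101.5]
orientation: [3.14, -0.0, 1.571]
ft_force: [-0.2, -0.3, 0.1]
opening: 0.289
finger_force: 25.0
```

Run:
```python
from h import *
s=sense();t=s["tool_pos"];print(t,s["orientation"],s["ft_force"])
im=capture("scene")[:,:,::-1];cv2.imwrite("pics/scene5.png",im);print("tail end pred",proj("scene",t-[0,0,36]),"below at 50",proj("scene",[t[0],t[1],50]))
a=cv2.resize(im[165:225,260:330],None,fx=8,fy=8,interpolation=2);cv2.imwrite("pics/near5.png",a)
```

```text
[501.61014294 161.70314677 101.46195157] [ 3.13955338e+00 -4.68874972e-04  1.57056512e+00] [-0.20876945 -0.32457019  0.06252402]
tail end pred [295.26417548 194.23886456] below at 50 [295.13741552 199.22483853]
```

View pics/near5.png

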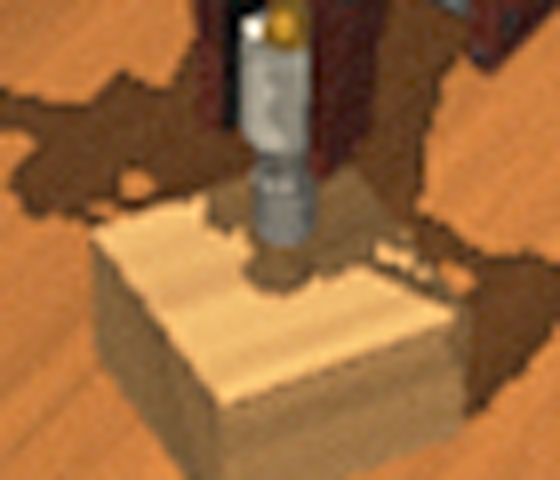

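The tail hangs just up-image of the hole, with its centre at crop x≈283, and the block is still in place. With this grip the fingertips would meet the block before the head is home. So I'll first stand the nozzle on the block's top beside the hole and regrip it about 10 mm higher.

>>> {"api": "apply_moves", "payload": {"deltas": [[0.2,[3.6,12,0],0],[0.2,[3.7,12.5,0],0],[0.2,[0,0,5],0],[0.2,[0,0,3],0],[0.2,[0,0,2],0],[0.2,[0,0,1],0],[0.2,[0,0,1],0],[0.2,[0,0,0],0],[0.2,[0,0,0],0]]}}

```text
clock: 16.03
tool_pos: [525.3, 168.9, 88.3]
orientation: [3.141, -0.0, 1.571]
ft_force: [0.1, 1.2, -0.8]
opening: 0.29
finger_force: 25.0
```

>>> {"api": "apply_moves", "payload": {"deltas": [[0.2,[0,0,0.7],0],[0.2,[0,0,0.7],0],[0.2,[0,0,0.7],0],[0.2,[0,0,0],0]]}}

```text
clock: 16.37
tool_pos: [525.4, 168.9, 85.9]
orientation: [-3.141, 0.0, 1.571]
ft_force: [-0.1, -0.1, -1.0]
opening: 0.29
finger_force: 25.0
```

>>> {"api": "apply_moves", "payload": {"deltas": [[0.2,[0,0,0.7],0],[0.2,[0,0,0.7],0],[0.2,[0,0,0],0]]}}

```text
clock: 16.62
tool_pos: [525.5, 168.9, 85.2]
orientation: [3.141, -0.0, 1.571]
ft_force: [-0.4, -0.3, 2.8]
opening: 0.292
finger_force: 25.0
```

>>> {"api": "apply_moves", "payload": {"deltas": [[0.2,[0,0,0.7],0],[0.2,[0,0,0.7],0],[0.2,[0,0,0],0]]}}

```text
clock: 16.87
tool_pos: [525.6, 169.0, 85.1]
orientation: [3.14, -0.0, 1.571]
ft_force: [-4.1, -0.5, 9.4]
opening: 0.287
finger_force: 25.0
```

>>> {"api": "apply_moves", "payload": {"deltas": [[0.2,[0,0,-0.6],0],[0.2,[0,0,-0.6],0],[0.2,[0,0,0],0],[0.2,[0,0,0],0]], "squeeze": 6}}

```text
clock: 17.2
tool_pos: [525.8, 169.1, 85.1]
orientation: [3.141, -0.0, 1.571]
ft_force: [-1.6, 0.2, 5.7]
opening: 0.293
finger_force: 6.0
```

>>> {"api": "apply_moves", "payload": {"deltas": [[0.3,[0,0,0],0],[0.32,[0,0,0],0],[0.34,[0,0,0],0],[0.36,[0,0,0],0],[0.37,[0,0,0],0],[0.37,[0,0,0],0],[0.37,[0,0,0],0]]}}

```text
clock: 17.78
tool_pos: [525.4, 168.9, 84.3]
orientation: [-3.141, 0.0, 1.571]
ft_force: [-0.4, -0.1, 0.8]
opening: 0.373
finger_force: 0.0
```

>>> {"api": "apply_moves", "payload": {"deltas": [[0.37,[0,0,-2],0],[0.37,[0,0,-4],0],[0.37,[0,0,-4],0],[0.37,[0,0,0],0],[0.34,[0,0,0],0],[0.32,[0,0,0],0],[0.3,[0,0,0],0],[0.28,[0,0,0],0],[0.26,[0,0,0],0],[0.25,[0,0,0],0],[0.25,[0,0,0],0]]}}

```text
clock: 18.7
tool_pos: [525.4, 168.9, 94.3]
orientation: [-3.141, 0.0, 1.571]
ft_force: [0.6, -0.2, -1.0]
opening: 0.293
finger_force: 6.0
```

Run:
```python
from h import *
t=sense()["tool_pos"];im=capture("scene")[:,:,::-1];cv2.imwrite("pics/scene6.png",im)
print(t,[np.round(proj("scene",[t[0],t[1],z]),1) for z in(50,70,88,110)])
hsv=cv2.cvtColor(im,cv2.COLOR_BGR2HSV);m=cv2.inRange(hsv,(0,0,75),(180,75,255))
for v in range(165,206):print(v,"".join("#" if q else "." for q in m[v,280:330]))
```

```text
[525.41530343 168.89539917  94.29187656] [array([305.6, 201.5]), array([305.9, 195. ]), array([306.2, 189. ]), array([306.6, 181.5])]
165 ......................................######......
166 .......................................#######....
167 .........................................######...
168 ........................................##..###...
169 .............................................###..
170 ..................................................
171 ..................................................
172 ..................................................
173 ..................................................
174 .......................#..........................
175 ......................##..........................
176 .....................##...........................
177 .....................##...........................
178 .....................###..........................
179 .....................#####...#....................
180 .....................#########....................
181 .....................#########....................
182 .....................######
[... 588 characters left out ...]
............########....................
194 ......................########....................
195 ......................########....................
196 ......................########....................
197 ......................########....................
198 ......................########....................
199 ......................########....................
200 .......................#######....................
201 .......................######.....................
202 ........................####......................
203 ..................................................
204 ..................................................
205 ..................................................
```

>>> {"api": "apply_moves", "payload": {"deltas": [[0.2,[0,0,0],0],[0.2,[0,0,0],0],[0.2,[0,0,-3],0],[0.2,[0,0,-4],0],[0.2,[-4.6,-12.4,0],0],[0.2,[-4.6,-12.5,0],0],[0.2,[0,0,0],0],[0.2,[0,0,2],0],[0.2,[0,0,2],0],[0.2,[0,0,1],0],[0.2,[0,0,0],0],[0.2,[0,0,0],0]], "squeeze": 12}}

```text
clock: 19.75
tool_pos: [500.7, 159.8, 96.1]
orientation: [-3.141, 0.0, 1.571]
ft_force: [-1.0, 0.5, -1.0]
opening: 0.291
finger_force: 12.0
```

>>> {"api": "apply_moves", "payload": {"deltas": [[0.2,[0,0,1],0],[0.2,[0,0,1],0],[0.2,[0,0,1],0],[0.2,[0,0,0],0]]}}

```text
clock: 20.08
tool_pos: [500.5, 159.7, 93.1]
orientation: [-3.141, 0.0, 1.571]
ft_force: [-0.9, 1.1, -1.1]
opening: 0.288
finger_force: 12.0
```

>>> {"api": "apply_moves", "payload": {"deltas": [[0.2,[0,0,1],0],[0.2,[0,0,1],0],[0.2,[0,0,0],0]]}}

```text
clock: 20.33
tool_pos: [500.4, 159.7, 91.2]
orientation: [-3.141, 0.0, 1.571]
ft_force: [0.1, -0.2, -1.4]
opening: 0.29
finger_force: 12.0
```

>>> {"api": "apply_moves", "payload": {"deltas": [[0.2,[0,0,1],0],[0.2,[0,0,1],0],[0.2,[0,0,1],0],[0.2,[0,0,0],0]]}}

```text
clock: 20.67
tool_pos: [500.4, 159.7, 88.1]
orientation: [-3.141, 0.0, 1.571]
ft_force: [-0.5, -0.5, -1.5]
opening: 0.288
finger_force: 12.0
```

>>> {"api": "apply_moves", "payload": {"deltas": [[0.2,[0,0,1.5],0],[0.2,[0,0,1.5],0],[0.2,[0,0,1.5],0],[0.2,[0,0,1.5],0],[0.2,[0,0,1.5],0],[0.2,[0,0,1.5],0],[0.2,[0,0,1.5],0],[0.2,[0,0,0],0]]}}

```text
clock: 21.33
tool_pos: [500.4, 159.7, 77.5]
orientation: [-3.141, 0.0, 1.571]
ft_force: [-0.7, -0.6, -2.1]
opening: 0.293
finger_force: 12.0
```

>>> {"api": "apply_moves", "payload": {"deltas": [[0.2,[0,0,1.5],0],[0.2,[0,0,1.5],0],[0.2,[0,0,1.5],0],[0.2,[0,0,1.5],0],[0.2,[0,0,1.5],0],[0.2,[0,0,1.5],0],[0.2,[0,0,1.5],0],[0.2,[0,0,1.5],0],[0.2,[0,0,0],0]]}}

```text
clock: 22.08
tool_pos: [500.4, 159.7, 65.5]
orientation: [-3.141, 0.0, 1.571]
ft_force: [-0.8, 0.0, -0.7]
opening: 0.293
finger_force: 12.0
```

>>> {"api": "apply_moves", "payload": {"deltas": [[0.2,[0,0,1],0],[0.2,[0,0,1],0],[0.2,[0,0,1],0],[0.2,[0,0,1],0],[0.2,[0,0,1],0],[0.2,[0,0,1],0],[0.2,[0,0,0],0]]}}

```text
clock: 22.67
tool_pos: [500.4, 159.7, 59.6]
orientation: [-3.141, 0.0, 1.571]
ft_force: [-0.5, -0.9, -1.0]
opening: 0.292
finger_force: 12.0
```

>>> {"api": "apply_moves", "payload": {"deltas": [[0.2,[0,0,0.6],0],[0.2,[0,0,0.6],0],[0.2,[0,0,0.6],0],[0.2,[0,0,0],0]]}}

```text
clock: 23.0
tool_pos: [500.5, 159.7, 58.0]
orientation: [-3.141, 0.0, 1.571]
ft_force: [0.2, 1.0, 0.1]
opening: 0.294
finger_force: 12.0
```

>>> {"api": "apply_moves", "payload": {"deltas": [[0.2,[0,0,0.6],0],[0.2,[0,0,0.6],0],[0.2,[0,0,0],0]]}}

```text
clock: 23.25
tool_pos: [500.5, 159.7, 56.8]
orientation: [-3.141, 0.0, 1.571]
ft_force: [0.5, 0.0, -0.7]
opening: 0.296
finger_force: 12.0
```

>>> {"api": "apply_moves", "payload": {"deltas": [[0.2,[0,0,0.6],0],[0.2,[0,0,0.6],0],[0.2,[0,0,0],0]]}}

```text
clock: 23.5
tool_pos: [500.7, 159.8, 56.3]
orientation: [3.141, -0.0, 1.571]
ft_force: [-1.5, 0.1, 2.4]
opening: 0.297
finger_force: 12.0
```

>>> {"api": "apply_moves", "payload": {"deltas": [[0.2,[0,0,0.5],0],[0.2,[0,0,0],0]]}}

```text
clock: 23.67
tool_pos: [500.7, 159.7, 56.2]
orientation: [3.141, -0.0, 1.571]
ft_force: [-2.7, -0.9, 5.6]
opening: 0.294
finger_force: 12.0
```

Seated at TCP z ≈ 56.3, as predicted. I'll let go and retreat straight up.

>>> {"api": "apply_moves", "payload": {"deltas": [[0.2,[0,0,-0.5],0],[0.3,[0,0,0],0],[0.33,[0,0,0],0],[0.36,[0,0,0],0],[0.45,[0,0,0],0],[0.55,[0,0,0],0],[0.6,[0,0,0],0],[0.6,[0,0,-5],0],[0.6,[0,0,-15],0],[0.6,[0,0,-25],0],[0.6,[0,0,-35],0],[0.6,[0,0,-35],0],[0.6,[0,0,-35],0],[0.6,[-20,0,-20],0],[0.6,[-30,0,0],0],[0.6,[-40,0,0],0],[0.6,[-40,0,0],0],[0.6,[-40,0,0],0],[0.6,[0,0,0],0],[0.6,[0,0,0],0]], "squeeze": 5}}

```text
clock: 25.33
tool_pos: [500.5, -12.1, 226.1]
orientation: [3.141, -0.0, 1.566]
ft_force: [0.6, 0.2, 0.2]
opening: 0.602
finger_force: 0.0
```

Run:
```python
from h import *
print(sense()["tool_pos"],sense()["ft_force"])
a=capture("scene")[:,:,::-1];cv2.imwrite("pics/s7.png",a);t=capture("top")[:,:,::-1];cv2.imwrite("pics/t7.png",t)
hsv=cv2.cvtColor(a,cv2.COLOR_BGR2HSV);m=cv2.inRange(hsv,(0,0,75),(180,75,255))
for v in range(172,206,1):print(v,"".join("#" if q else "." for q in m[v,278:315]))
print([np.round(proj("scene",[500.6,159.7,z]),1) for z in(50,82,92)])
h2=cv2.cvtColor(t,cv2.COLOR_BGR2HSV);b=cv2.inRange(h2,(15,110,90),(32,255,255))[205:240,230:260];print("top brass",np.argwhere(b).mean(0)[::-1]+[230,205] if b.any() else None,np.round(proj("top",[500.6,159.7,88]),1))
```

```text
[500.45770176 -12.08645014 226.14454408] [0.58284885 0.20531722 0.18181087]
172 .....................................
173 .....................................
174 .....................................
175 .....................................
176 .....................................
177 .....................................
178 .....................................
179 .....................................
180 .....................................
181 .....................................
182 .....................................
183 .....................................
184 .....................................
185 .....................................
186 ............###....##................
187 ...........###......##...............
188 ...........###......###..............
189 ...........###......###..............
190 ...........#####..####...............
191 ...........###########...............
192 ...........###########...............
193 ...........###########...............
194 ...........###########...............
195 ...........###########...............
196 ...........###########...............
197 ...........###########...............
198 ...........###########...............
199 ............#########................
200 ............#########................
201 ..............######.................
202 .....................................
203 .....................................
204 .....................................
205 .....................................
[array([294.3, 199.5]), array([294.5, 189.1]), array([294.6, 185.8])]
top brass [244.00621118 224.37888199] [241.9 222.7]
```

```bash
python3 -c "
from bench import *
print(finish_job())"
```

```text
the job is handed in; nothing more can be done
None
```

The nozzle is off the outlet and stands upright, head down on the block, in the rest's hole with the gripper clear of it; the sleeve was fully up after the draw. The job is handed in at about 25 s, but it returned no verdict, and I did not re-measure the bowl, stamp and scale.

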